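# Free two bamboo flutes from a stall rack

### The arm

A 6-joint arm with a two-finger parallel gripper is mounted at the origin on the work surface. World frame = base frame: x ahead of the robot, y to its left, z up, the work surface at z = 0. Lengths are in m, angles in rad, forces in N, time in s.
With the tool pointing down it reaches from about 0.275 to 0.775 m from the base axis. Payload 14.6 kg.
Tool frame: the origin (TCP) lies midway between the tips of the shut fingers; the grasp point (between the pads) lies 19 mm behind it (hold_point_z is the distance from the TCP to the grasp point, in m); z points along the fingers, y is the line along which they close (so a half turn about z gives the same grasp; the last joint's range is limited). The gripper opens to 85 mm and grips with 20 to 120 N. Pads are 22 mm wide; open, the fingers measure 114 mm over their backs; the gripper's body (76 mm by 85 mm) begins 54 mm behind the grasp point. The pads swing forward as they close: fully open they stand 13 mm farther back than shut.
Start: joints at [-1.383, 0.263, -0.048, 1.259, 0, 1.415], TCP at [0.176, -0.494, 0.231] pointing down, gripper open.
Joint ranges: [-2.65, 2.65], [-0.89, 1.7], [-1.18, 1.37], [-2.13, 2.11], [-1.35, 1.29], [-3.14, 3.14]. Speed limits (rad/s): [1.89, 1.89, 2.57, 2.79, 3.14, 3.14].

### API

Orientations are given as a rotation vector (axis times angle).
In Python, from rig import state, capture, job_done, hold_point_z gives the robot as it stands.
- The arm moves only by the shell command python3 -m jog 'ROWS'. ROWS is a JSON object of lists of equal length, an entry for each row: "travel": the shift along the tool's x, y, z in m, a list of three; "rotation": the turn, a rotation vector about the tool's x, y, z in rad, a list of three; "claw": the opening, from 0 (shut) to 1 (fully open). In form: {"travel": [[tx, ty, tz], ...], "rotation": [[wx, wy, wz], ...], "claw": [claw, ...]}. A call has 1 to 5 rows; each row is the pose to reach, as a shift and turn from the pose commanded when the call began, along the tool's axes at that moment; what a row does not reach only later rows make up. A row lasts 1/12 s, in which the tool goes at most 41.7 mm and 7.16 degrees, less where a joint would pass 70% of its speed; a pose out of reach is approached as far as the arm can. A call with a gripper value outside its range is refused whole. The fingers move at their own pace and stop on an object; the grip force is fixed at half the most. Time passes only in rows, so rows that repeat a pose let the fingers close. It gives the time, the measured TCP pose, the force, the opening and the grip force at its end, in the units of the state.
- state(): the state, without advancing time (a new reading comes with each control period).
- capture(name): name is "scene" or "top" or "wrist"; returns a dict with "pixels" (384x512x3 uint8, red, green, blue), "mtx" (3x3 intrinsics, pixels), "camera_from_world" (4x4, takes a point from world to camera coordinates). Camera axes: x right, y up, looking along -z (the intrinsics and any distortion apply to the point x, -y, -z); pixel columns grow to the right and rows downward; lengths in m; the calibration is good to about 2 mm. A picture is of the moment at which its call begins. There is no depth.
- job_done(): hands the job in; it is judged then, once.
The state is a dict: "time": time; "q": joint angles; "joint_velocities": joint speeds; "effort": joint torques, N m; "tcp_pos": TCP position; "ee_rot": TCP orientation; "force": force on the tool from outside, world axes, zero at the start; "torque": the same for the moment, N m; "finger_gap": opening from 0.0 (shut) to 1.0 (fully open); "grip_force": force on a finger pad.
Only numpy, scipy, OpenCV 4.12 (cv2) and the standard library are available. Lean on these libraries where they do the work, as an engineer would, in place of code of your own. Each camera call takes 0.05 s, during which the arm holds its last target. There are 200 camera calls.

### The job

Take the wooden retaining bar by its handle, lift it level and straight up out of its two brackets and stand it on the woven mat with its handle up. Only then take both bamboo flutes out of the rack and lay them side by side, flat on the floor of the brass tray. Set the bar and the flutes down rather than letting them fall, and leave the bowl, the finial and the jar where they are.

Things in the scene. Friction and masses are not known exactly. Their poses are not given: they have to be found in the camera images.
- rack: Dark wooden flute rack, fixed, 220 (x) x 216 (y) x 94 mm high. Origin: centre of its underside, on the table. The flutes lie along its x axis in two notches at y = +38 and -38 mm, centre lines 56 mm above the table, carried only at x = +-62 mm; at mid-length there is free room below them down to 12 mm above the table, 48 mm between them and 32 mm from each to its bracket.
- bracket_left (a point): Floor centre of the pocket in the rack's bracket at y = +93 mm, 72 mm above the table; axes as the rack's. The pocket holds one end of the bar: 30 mm wide (x), closed at the outer end, open at the top, rim 22 mm above its floor. The bracket spans x = +-25 mm and y = 84 to 108 mm of the rack.
- bracket_right (a point): The same for the bracket at y = -93 mm. The bar lies along the rack's y axis in both pockets, at x = 0, 2 mm above the flutes.
- bar: Wooden retaining bar, 130 to 225 g: a flat strip 26 (x) x 198 (y) x 14 mm (z) with an upright block handle on the middle of its top, 16 mm thick (x), 50 mm long (y), 50 mm high. Origin: centre of the handle, 39 mm above the strip's underside; z up, y along the strip. In the brackets the origin is 111 mm above the table; it must rise over 22 mm to clear them, with 2 to 3 mm of play.
- flute_long: Longer bamboo flute, a straight round tube 190 mm long, 28 mm in diameter, 55 to 90 g. Origin: its centre; x axis along its length. It starts in either notch of the rack, up to 4 mm off the middle along its length; it can roll when put down.
- flute_short: Shorter bamboo flute, 160 mm long, 28 mm in diameter, 55 to 90 g. Origin: its centre; x axis along its length. It starts in the other notch, up to 4 mm off the middle.
- tray: Shallow rectangular brass tray, 250 (x) x 200 (y) x 18 mm high outside, walls and floor 5 mm thick, fixed. Origin: centre of its underside, on the table. Left or right of the rack. A flute lying on its floor has its centre 19 mm above the table; flutes fit along its x axis.
- mat: Flat woven mat, 170 (x) x 230 (y) x 4 mm thick, fixed on the table on the other side of the rack from the tray. Origin: centre of its underside. The bar standing on it has its origin 43 mm above the table.
- bowl: Bystander: brass bowl, 96 mm wide, 45 mm high, beyond the rack. Origin: centre of its underside.
- finial: Bystander: turned dark wooden finial, 60 mm wide, 120 mm high, beyond the rack. Origin: centre of its underside.
- jar: Bystander: terracotta jar, 66 mm wide, 70 mm high, on the robot's side of the rack, off to one side. Origin: centre of its underside.
Not all that is in view belongs to the job. What is shaped like the flute_short but black or grey is not meant.

How it is judged:
By the outcome, as a careful person would: the job done as asked, in the order asked, and still so for the second after the job is handed in, with the robot touching nothing.
It also fails if it takes over 72 s, if anything falls off the work surface, if the arm or the gripper's body presses on something with over 40 N, if the wrist force passes 120 N, or if a joint passes its speed limit or range.

## Working session

There is one attempt and no reset: what is moved stays moved. The work goes in short steps, Python scripts to look and compute and a shell command to move; the robot and the scene stay as the last step left them, time stands still between calls to the robot, and variables do not carry over. Pictures are saved under pics/ and viewed, at most 10 in all, crops included, and the job is handed in when it is done.

```bash
mkdir -p pics; ls
python3 - <<'E'
from rig import state,capture,hold_point_z
import cv2,numpy as np,pickle
print(state(),hold_point_z)
for n in("scene","top"):
    c=capture(n); pickle.dump(c,open(f'{n}.pkl','wb'))
    cv2.imwrite(f'pics/{n}0.png',c['pixels'][:,:,::-1]); print({k:(v if k!='pixels' else 0) for k,v in c.items()})
E
```

```text
pics
{'time': 0.0, 'q': array([-1.38329556e+00,  2.63520443e-01, -4.89197414e-02,  1.25940919e+00,
        1.22803967e-06,  1.41548170e+00]), 'joint_velocities': array([-9.26700468e-04,  1.35001148e-03, -7.08351968e-07, -4.39924259e-04,
       -2.05765379e-03, -6.27895432e-04]), 'effort': array([-6.46135159e-04, -6.37611365e+01,  3.84561968e+01,  1.38249635e-02,
       -1.69326408e-04,  2.53869246e-05]), 'tcp_pos': array([ 0.1764106 , -0.49418631,  0.2308327 ]), 'ee_rot': array([-3.09451710e+00, -5.35680554e-01,  2.46816926e-05]), 'force': array([-0.3717276 , -0.0084682 ,  0.51223551]), 'torque': array([ 0.00508186, -0.04393534,  0.05321963]), 'grip_force': 0.0, 'finger_gap': 0.9994700369370423} 0.0187
{'pixels': 0, 'mtx': array([[367.49946636,   0.        , 258.89003915],
       [  0.        , 367.49946636, 191.75300256],
       [  0.        ,   0.        ,   1.        ]]), 'camera_from_world': array([[-0.66068188,  0.7504243 ,  0.01904759,  0.34810986],
       [-0.5503552 , -0.50148288,  0.6675508 ,  0.20375013],
       [ 0.51049838,  0.43055578,  0.74432058, -1.43463188],
       [ 0.        ,  0.        ,  0.        ,  1.        ]])}
{'pixels': 0, 'mtx': array([[446.13454988,   0.        , 259.50090687],
       [  0.        , 446.13454988, 185.8524856 ],
       [  0.        ,   0.        ,   1.        ]]), 'camera_from_world': array([[-2.79149963e-02, -9.99610288e-01, -1.57418673e-04,
        -1.96765800e-03],
       [ 9.93930442e-01, -2.77731448e-02,  1.06446839e-01,
        -5.10367644e-01],
       [-1.06409727e-01,  2.81499990e-03,  9.94318382e-01,
        -1.20193818e+00],
       [ 0.00000000e+00,  0.00000000e+00,  0.00000000e+00,
         1.00000000e+00]])}
```

View pics/top0.png

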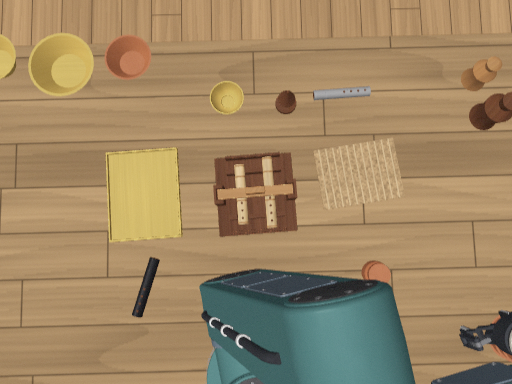

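View pics/scene0.png

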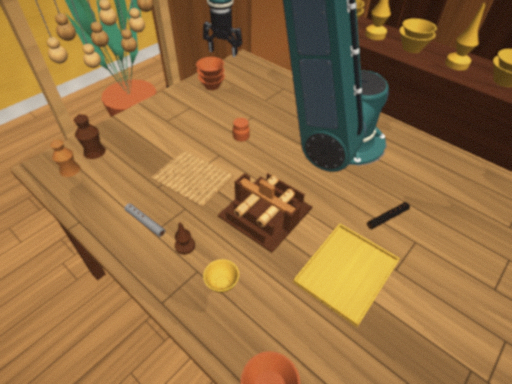

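The top view shows the rack at about (256,193), tray to the left (144,195), mat to the right (358,173), jar at (376,272), bowl (227,98), and finial (286,102). Ignore the grey and black decoys. The scene view confirms this, with the bar in its brackets at (268,196).

```bash
cat > h.py <<'E'
import numpy as np,cv2,pickle
from scipy.spatial.transform import Rotation as R
def ray(c,uv,z):
    """world points at height z for pixels uv"""
    T=c['camera_from_world'];Rm=T[:3,:3];o=-Rm.T@T[:3,3]
    uv=np.atleast_2d(np.array(uv,float));K=c['mtx']
    d=np.c_[(uv[:,0]-K[0,2])/K[0,0],-(uv[:,1]-K[1,2])/K[1,1],-np.ones(len(uv))]@Rm
    return o+d*((z-o[2])/d[:,2])[:,None]
def proj(c,P):
    P=np.atleast_2d(P);T=c['camera_from_world'];p=P@T[:3,:3].T+T[:3,3];K=c['mtx']
    return np.c_[K[0,2]+K[0,0]*p[:,0]/-p[:,2],K[1,2]-K[1,1]*p[:,1]/-p[:,2]]
E
python3 - <<'E'
from h import *
c=pickle.load(open('top.pkl','rb'));p=c['pixels']
hsv=cv2.cvtColor(p,cv2.COLOR_RGB2HSV)
print('tray col',hsv[195,145],'mat',hsv[172,358],'floor',hsv[230,350],'rack',hsv[230,225])
m=((hsv[...,1]>110)&(hsv[...,0]>23)&(hsv[...,0]<35)).astype(np.uint8);m[:,:100]=0;m[:,190:]=0;m[:140]=0;m[250:]=0
m=max(cv2.findContours(m,0,2)[0],key=cv2.contourArea);b=cv2.boxPoints(cv2.minAreaRect(m));print(b,ray(c,b,.018)[:,:2].round(4),ray(c,b,.018).mean(0))
b=[(314,150),(392,138),(403,198),(327,209)];print('mat',ray(c,b,.004)[:,:2].round(3))
cv2.imwrite('pics/rack.png',cv2.resize(p[145:242,205:305,::-1],None,fx=6,fy=6,interpolation=cv2.INTER_CUBIC))
cv2.imwrite('pics/mat.png',cv2.resize(p[130:220,305:410,::-1],None,fx=6,fy=6,interpolation=cv2.INTER_CUBIC))
E
```

```text
tray col [ 23 123 216] mat [ 19  79 207] floor [ 17  99 178] rack [ 10 130 112]
[[121.00002  240.00003 ]
 [123.800026 238.60004 ]
 [124.20002  239.40002 ]
 [121.40002  240.80002 ]] [[0.3725 0.3673]
 [0.3761 0.3597]
 [0.3739 0.3586]
 [0.3703 0.3662]] [0.37321646 0.36295986 0.018     ]
mat [[ 0.61  -0.173]
 [ 0.639 -0.396]
 [ 0.467 -0.417]
 [ 0.442 -0.203]]
```

View pics/rack.png

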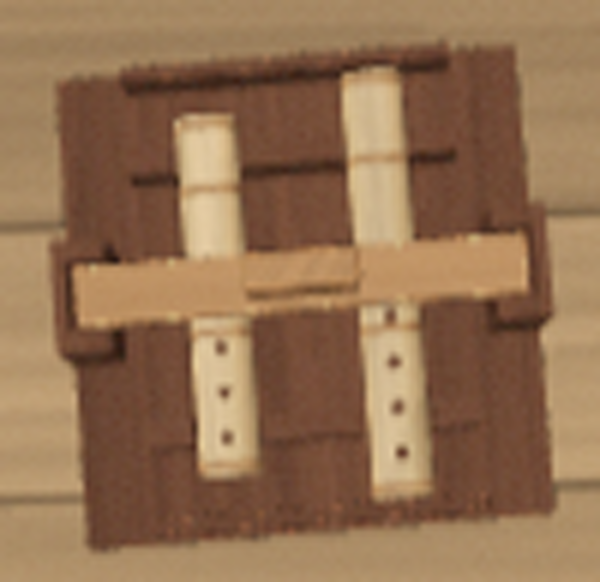

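View pics/mat.png

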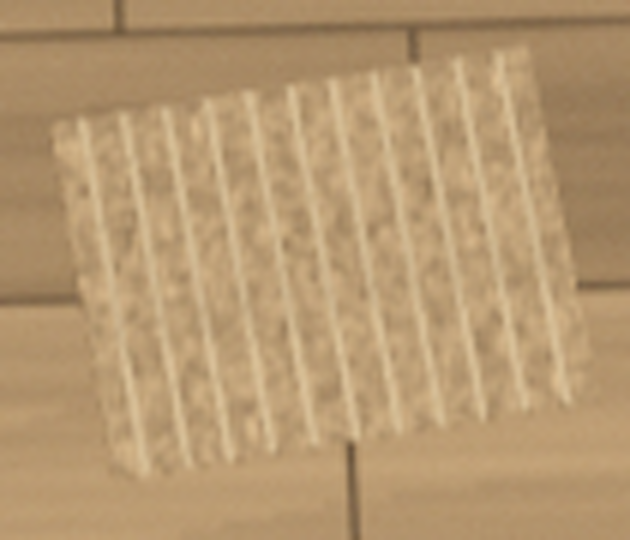

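Rack crop: bar strip corners (75,268),(527,235),(527,293),(80,326); handle top (245,256)-(357,280); short flute is left (+y), long flute right (-y). Mat crop: corners (53,125),(525,47),(590,400),(115,475).

Run:
```python
from h import *
from rig import state
c=pickle.load(open('top.pkl','rb'))
def f(n,pts,z,u0=205,v0=145):
    P=ray(c,(np.array(pts)+.5)/6-.5+[u0,v0],z)[:,:2]; print(n,P.round(4).tolist(),'mean',P.mean(0).round(4))
    if len(P)==4:
        e=(P[0]+P[3]-P[1]-P[2])/2;g=(P[0]+P[1]-P[2]-P[3])/2
        print('  wid y',np.linalg.norm(e).round(4),'yaw',np.degrees(np.arctan2(-e[0],e[1])).round(2),'wid x',np.linalg.norm(g).round(4),'yaw',np.degrees(np.arctan2(g[1],g[0])).round(2))
    elif len(P)==2:
        g=P[0]-P[1];print('  L',np.linalg.norm(g),np.degrees(np.arctan2(g[1],g[0])))
f('rack',[(60,82),(515,45),(552,512),(90,548)],.012)
f('strip',[(75,268),(527,235),(527,293),(80,326)],.086)
f('handle',[(245,256),(357,247),(357,280),(247,290)],.136)
f('short',[(205,118),(229,472)],.056); f('long',[(370,70),(402,493)],.056)
f('mat',[(53,125),(525,47),(590,400),(115,475)],.004,305,130)
P=ray(c,[(107,152),(177,148),(181,239),(110,241)],.018);print('tray',P[:,:2].round(3).tolist(),P.mean(0))
s=state();print(R.from_rotvec(s['ee_rot']).as_matrix().round(3))
```

```text
rack [[0.5932, 0.1076], [0.6048, -0.1058], [0.3866, -0.1152], [0.3761, 0.0976]] mean [ 0.4902 -0.0039]
  wid y 0.2134 yaw 2.97 wid x 0.2179 yaw 2.55
strip [[0.498, 0.0953], [0.507, -0.1025], [0.4815, -0.1016], [0.4725, 0.0936]] mean [ 0.4897 -0.0038]
  wid y 0.1967 yaw 2.62 wid x 0.0255 yaw 0.92
handle [[0.4959, 0.0195], [0.4984, -0.0274], [0.4846, -0.027], [0.4816, 0.019]] mean [ 0.4901 -0.004 ]
  wid y 0.0466 yaw 3.32 wid x 0.0141 yaw 0.17
short [[0.5673, 0.0383], [0.408, 0.0313]] mean [0.4877 0.0348]
  L 0.15945495942755705 2.519340166757524
long [[0.5872, -0.0367], [0.3966, -0.0453]] mean [ 0.4919 -0.041 ]
  L 0.1907575020863341 2.5798602112558457
mat [[0.6092, -0.1717], [0.6404, -0.3966], [0.4721, -0.4169], [0.4433, -0.1938]] mean [ 0.5413 -0.2948]
  wid y 0.226 yaw 7.63 wid x 0.1684 yaw 7.24
tray [[0.618, 0.408], [0.624, 0.212], [0.371, 0.203], [0.371, 0.397]] [0.49593544 0.30499447 0.018     ]
[[ 0.942  0.336 -0.   ]
 [ 0.336 -0.942  0.001]
 [ 0.    -0.001 -1.   ]]
```

Everything agrees with the given sizes (rack 213x218 mm, flutes 159/191 mm, strip 197 mm): rack at (0.490,-0.004), yaw 2.6°. I'll move above the bar, turning the tool about +73° in world.

```bash
python3 -m jog '{"travel":[[0.031,-0.024,0],[0.062,-0.048,0],[0.093,-0.072,0],[0.123,-0.095,0],[0.154,-0.119,0]],"rotation":[[0,0,0],[0,0,0],[0,0,0],[0,0,0],[0,0,0]],"claw":[1,1,1,1,1]}'
python3 -m jog '{"travel":[[0.031,-0.024,0],[0.062,-0.048,0],[0.093,-0.072,0],[0.123,-0.095,0],[0.154,-0.119,0]],"rotation":[[0,0,0],[0,0,0],[0,0,0],[0,0,0],[0,0,0]],"claw":[1,1,1,1,1]}'
python3 -m jog '{"travel":[[0.031,-0.024,0],[0.062,-0.048,0],[0.093,-0.072,0],[0.123,-0.095,0],[0.153,-0.118,0]],"rotation":[[0,0,0],[0,0,0],[0,0,0],[0,0,0],[0,0,0]],"claw":[1,1,1,1,1]}'
python3 -m jog '{"travel":[[0,0,0],[0,0,0],[0,0,0],[0,0,0],[0,0,0]],"rotation":[[0,0,-0.12],[0,0,-0.24],[0,0,-0.36],[0,0,-0.48],[0,0,-0.6]],"claw":[1,1,1,1,1]}'
python3 -m jog '{"travel":[[0,0,0],[0,0,0],[0,0,0],[0,0,0],[0,0,0]],"rotation":[[0,0,-0.12],[0,0,-0.24],[0,0,-0.36],[0,0,-0.48],[0,0,-0.6]],"claw":[1,1,1,1,1]}'
python3 -m jog '{"travel":[[0,0,0],[0,0,0],[0,0,0]],"rotation":[[0,0,-0.074],[0,0,-0.074],[0,0,-0.074]],"claw":[1,1,1]}'
cat >> h.py <<'E'
def where(s):
    M=R.from_rotvec(s['ee_rot']).as_matrix()
    print('t',round(s['time'],2),'tcp',s['tcp_pos'].round(4),'yaw_y deg',np.degrees(np.arctan2(M[1,1],M[0,1])).round(2),'tilt',M[:,2].round(4),'F',s['force'].round(1),'gap',round(s['finger_gap'],3),'grip',round(s['grip_force'],1))
    return M
def plan(s,xyz,yaw):
    """remaining travel in tool axes and turn about tool z to TCP xyz with tool y at world yaw (deg)"""
    M=where(s);y=np.radians(yaw);c,q=np.cos(y),np.sin(y)
    W=np.array([[-q,c,0],[c,q,0],[0,0,-1]]).T
    print('travel',(M.T@(np.array(xyz)-s['tcp_pos'])).round(4),'rotvec',R.from_matrix(M.T@W).as_rotvec().round(4))
E
python3 - <<'E'
from h import *
from rig import state,capture
s=state();print(s['q'].round(3));plan(s,(.490,-.004,.18),2.6)
c=capture('wrist');pickle.dump(c,open('w1.pkl','wb'));im=c['pixels'][:,:,::-1].copy()
cv2.imwrite('pics/w1.png',im)
c=capture('top');pickle.dump(c,open('t1.pkl','wb'))
E
```

```text
time: 0.52
tcp_pos: [0.2819, -0.329, 0.2311]
ee_rot: [-3.095, -0.535, 0.0]
force: [1.0, 0.6, 0.3]
finger_gap: 1.001
grip_force: 0.0
time: 0.93
tcp_pos: [0.387, -0.165, 0.2313]
ee_rot: [3.096, 0.535, -0.0]
force: [0.1, -0.9, 1.0]
finger_gap: 1.001
grip_force: 0.0
time: 1.35
tcp_pos: [0.4915, -0.0021, 0.2311]
ee_rot: [-3.095, -0.536, 0.0]
force: [0.8, -1.6, 0.6]
finger_gap: 0.992
grip_force: 0.0
time: 1.77
tcp_pos: [0.4908, -0.004, 0.231]
ee_rot: [-2.794, -1.435, 0.001]
force: [-0.1, -0.4, -0.4]
finger_gap: 1.001
grip_force: 0.0
time: 2.18
tcp_pos: [0.4908, -0.0042, 0.231]
ee_rot: [-2.245, -2.196, 0.001]
force: [0.2, 0.7, 0.5]
finger_gap: 1.004
grip_force: 0.0
time: 2.43
tcp_pos: [0.4909, -0.0042, 0.2311]
ee_rot: [-2.172, -2.269, 0.0]
force: [0.0, 0.3, 0.2]
finger_gap: 0.998
grip_force: 0.0
[-0.175  0.205 -0.128  1.238  0.     1.353]
t 2.43 tcp [ 0.4909 -0.0042  0.2311] yaw_y deg 2.49 tilt [-4.e-04  1.e-04 -1.e+00] F [0.  0.3 0.2] gap 0.998 grip 0.0
travel [ 0.0002 -0.0008  0.0511] rotvec [-0.0004 -0.0001 -0.002 ]
```

View pics/w1.png

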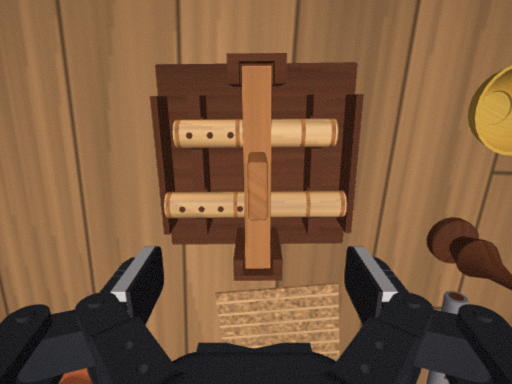

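The wrist view shows the strip running from (257,66) to (258,268), the handle's top face near (258,191), the short flute (174,134)-(337,133), and the long flute (166,205)-(346,205). I'll check these against the top-view estimates.

Run:
```python
from h import *
c=pickle.load(open('w1.pkl','rb'))
for n,p,z in(('strip',[(257,66),(258,268)],.086),('short',[(174,134),(337,133)],.056),('long',[(166,205),(346,205)],.056),('handletop',[(249,163),(269,220)],.136),('edges',[(243,100),(271,100),(245,240),(271,240)],.086)):
    P=ray(c,p,z)[:,:2];print(n,P.round(4).tolist(),P.mean(0).round(4),np.linalg.norm(P[0]-P[1]).round(4))
c=pickle.load(open('t1.pkl','rb'));cv2.imwrite('pics/tray.png',cv2.resize(c['pixels'][140:250,95:195,::-1],None,fx=5,fy=5,interpolation=cv2.INTER_CUBIC))
```

```text
strip [[0.4886, 0.0952], [0.4988, -0.1011]] [ 0.4937 -0.0029] 0.1966
short [[0.408, 0.0302], [0.5723, 0.0384]] [0.4902 0.0343] 0.1645
long [[0.397, -0.0464], [0.5915, -0.0378]] [ 0.4942 -0.0421] 0.1947
handletop [[0.4854, 0.0207], [0.5037, -0.0261]] [ 0.4945 -0.0027] 0.0503
edges [[0.4775, 0.0667], [0.5023, 0.0677], [0.4841, -0.0695], [0.5105, -0.0684]] [ 0.4936 -0.0009] 0.0248
```

View pics/tray.png

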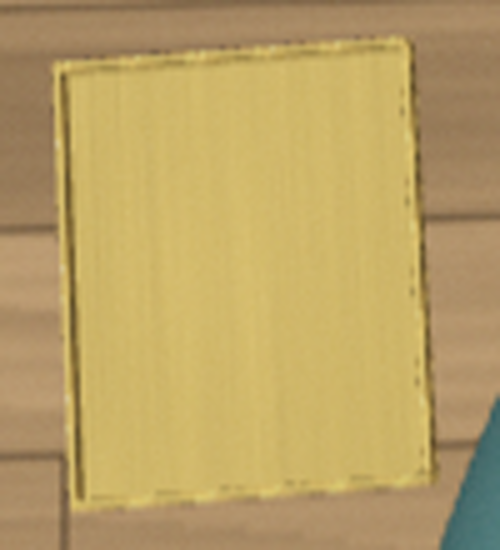

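Tray corners in the crop are (54,64),(410,38),(435,480),(73,508). Wrist and top views differ by about 3 mm in x, so I'll take 0.492 and descend with the gripper open.

```bash
python3 -m jog '{"travel":[[0.0007,0.0011,0.03],[0.0007,0.0011,0.06],[0.0007,0.0011,0.09],[0.0007,0.0011,0.115],[0.0007,0.0011,0.128]],"rotation":[[0,0,-0.0045],[0,0,-0.0045],[0,0,-0.0045],[0,0,-0.0045],[0,0,-0.0045]],"claw":[1,1,1,1,1]}'
python3 -m jog '{"travel":[[0,0,0.005],[0,0,0.01],[0,0,0.01]],"rotation":[[0,0,0],[0,0,0],[0,0,0]],"claw":[1,1,1]}'
python3 - <<'E'
from h import *
from rig import state,capture
where(state())
c=capture('wrist');pickle.dump(c,open('w2.pkl','wb'));cv2.imwrite('pics/w2.png',c['pixels'][:,:,::-1])
c=pickle.load(open('t1.pkl','rb'))
P=ray(c,np.array([(54,64),(410,38),(435,480),(73,508)])/5-.4+[95,140],.018)[:,:2]
e=(P[0]+P[3]-P[1]-P[2])/2;g=(P[0]+P[1]-P[2]-P[3])/2
print('tray',P.round(4).tolist(),P.mean(0),np.linalg.norm(e),np.linalg.norm(g),np.degrees([np.arctan2(-e[0],e[1]),np.arctan2(g[1],g[0])]))
E
```

```text
time: 2.95
tcp_pos: [0.4907, -0.0032, 0.1006]
ee_rot: [-2.165, -2.273, 0.003]
force: [-0.5, -0.6, -0.7]
finger_gap: 1.001
grip_force: 0.0
time: 3.2
tcp_pos: [0.4921, -0.0035, 0.0932]
ee_rot: [-2.165, -2.276, 0.0]
force: [0.0, 0.9, 0.2]
finger_gap: 1.003
grip_force: 0.0
t 3.2 tcp [ 0.4921 -0.0035  0.0932] yaw_y deg 2.85 tilt [-1.e-04  0.e+00 -1.e+00] F [0.  0.9 0.2] gap 1.003 grip 0.0
tray [[0.6173, 0.4122], [0.6265, 0.2129], [0.3799, 0.2012], [0.3702, 0.3996]] [0.49844318 0.30650065] 0.19909484182553852 0.24715516188179756 [2.72341276 2.81725158]
```

View pics/w2.png

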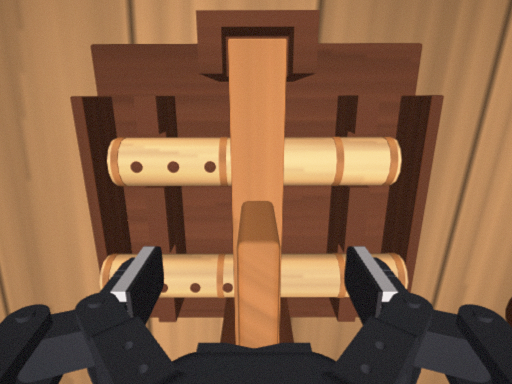

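The wrist near view shows the handle between cols 238-281 (row ~235), roughly centred between the fingers (160 and 347).

Run:
```python
from h import *
c=pickle.load(open('w2.pkl','rb'))
for n,p,z in(('handletop',[(238,237),(281,237)],.136),('strip',[(230,50),(285,50)],.086),('short',[(108,161),(400,161)],.056),('long',[(101,276),(406,274)],.056)):
    P=ray(c,p,z)[:,:2];print(n,P.round(4).tolist(),P.mean(0).round(4),np.linalg.norm(P[0]-P[1]).round(4))
print(proj(c,[.4921,-.0035,.112]))
```

```text
handletop [[0.4846, 0.0242], [0.4996, 0.0249]] [0.4921 0.0245] 0.015
strip [[0.4763, 0.0902], [0.5005, 0.0915]] [0.4884 0.0909] 0.0242
short [[0.4043, 0.0308], [0.575, 0.0393]] [0.4897 0.035 ] 0.1709
long [[0.393, -0.0468], [0.5932, -0.0353]] [ 0.4931 -0.041 ] 0.2005
[[255.12683972 270.57887681]]
```

```bash
python3 -m jog '{"travel":[[0,0.0007,0],[0,0.0007,0],[0,0.0007,0],[0,0.0007,0],[0,0.0007,0]],"rotation":[[0,0,0],[0,0,0],[0,0,0],[0,0,0],[0,0,0]],"claw":[0.5,0.3,0.2,0,0]}'
python3 -m jog '{"travel":[[0,0,0],[0,0,0],[0,0,0],[0,0,0],[0,0,0]],"rotation":[[0,0,0],[0,0,0],[0,0,0],[0,0,0],[0,0,0]],"claw":[0,0,0,0,0]}'
python3 -m jog '{"travel":[[0,0,0],[0,0,0],[0,0,0],[0,0,0],[0,0,0]],"rotation":[[0,0,0],[0,0,0],[0,0,0],[0,0,0],[0,0,0]],"claw":[0,0,0,0,0]}'
```

```text
time: 3.67
tcp_pos: [0.4929, -0.0034, 0.0935]
ee_rot: [2.164, 2.277, 0.0]
force: [1.2, -0.0, -0.9]
finger_gap: 0.298
grip_force: 0.0
time: 4.08
tcp_pos: [0.4929, -0.0034, 0.0934]
ee_rot: [2.164, 2.277, 0.0]
force: [-0.3, 0.6, 4.4]
finger_gap: 0.179
grip_force: 60.8
time: 4.5
tcp_pos: [0.4929, -0.0035, 0.0934]
ee_rot: [2.164, 2.277, 0.0]
force: [1.3, 0.2, 5.1]
finger_gap: 0.182
grip_force: 61.1
```

Gripped (0.18 × 85 ≈ 15.5 mm). Lifting straight up.

```bash
python3 -m jog '{"travel":[[0,0,-0.003],[0,0,-0.007],[0,0,-0.012],[0,0,-0.017],[0,0,-0.022]],"rotation":[[0,0,0],[0,0,0],[0,0,0],[0,0,0],[0,0,0]],"claw":[0,0,0,0,0]}'
python3 -m jog '{"travel":[[0,0,-0.006],[0,0,-0.014],[0,0,-0.026],[0,0,-0.04],[0,0,-0.05]],"rotation":[[0,0,0],[0,0,0],[0,0,0],[0,0,0],[0,0,0]],"claw":[0,0,0,0,0]}'
python3 - <<'E'
from h import *
from rig import state,capture
plan(state(),(.541,-.295,.165),7.4)
c=capture('wrist');pickle.dump(c,open('w3.pkl','wb'));cv2.imwrite('pics/w3.png',c['pixels'][:,:,::-1])
E
```

```text
time: 4.92
tcp_pos: [0.4927, -0.0035, 0.1158]
ee_rot: [-2.165, -2.277, 0.0]
force: [0.3, 0.2, -1.7]
finger_gap: 0.181
grip_force: 60.0
time: 5.33
tcp_pos: [0.4929, -0.0035, 0.1669]
ee_rot: [2.164, 2.276, 0.001]
force: [1.0, 0.1, -3.3]
finger_gap: 0.182
grip_force: 60.0
t 5.33 tcp [ 0.4929 -0.0035  0.1669] yaw_y deg 2.89 tilt [ 8.e-04 -2.e-04 -1.e+00] F [ 1.   0.1 -3.3] gap 0.182 grip 60.0
travel [-0.2936  0.0333  0.0019] rotvec [ 0.0008  0.0002 -0.0786]
```

View pics/w3.png

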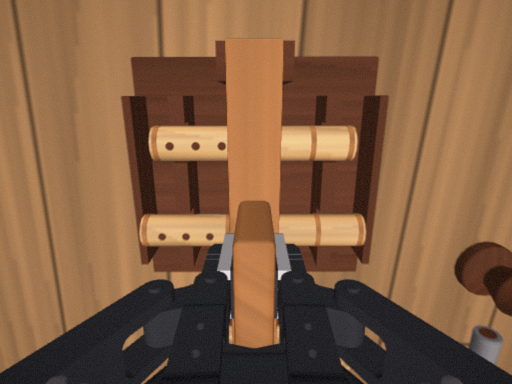

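The bar is out, level, and clear of the brackets. I'll carry it to the mat.

```bash
python3 -m jog '{"travel":[[-0.012,0.0014,0],[-0.034,0.004,0],[-0.06,0.007,0],[-0.088,0.0102,0],[-0.116,0.0135,0]],"rotation":[[0,0,-0.006],[0,0,-0.012],[0,0,-0.018],[0,0,-0.024],[0,0,-0.03]],"claw":[0,0,0,0,0]}'
python3 -m jog '{"travel":[[-0.028,0.0025,0],[-0.056,0.005,0],[-0.084,0.0075,0],[-0.112,0.01,0],[-0.14,0.013,0]],"rotation":[[0,0,-0.006],[0,0,-0.015],[0,0,-0.025],[0,0,-0.035],[0,0,-0.048]],"claw":[0,0,0,0,0]}'
python3 -m jog '{"travel":[[-0.02,0.001,0],[-0.03,0.002,0],[-0.034,0.002,0],[-0.034,0.002,0],[-0.034,0.002,0]],"rotation":[[0,0,0],[0,0,0],[0,0,0],[0,0,0],[0,0,0]],"claw":[0,0,0,0,0]}'
python3 - <<'E'
from h import *
from rig import state,capture
plan(state(),(.542,-.294,.026),7.4)
c=capture('top');pickle.dump(c,open('t2.pkl','wb'))
# check strip-on-mat footprint in top view against mat corners
print(c['camera_from_world'][0,3])
E
```

```text
time: 5.8
tcp_pos: [0.5121, -0.1197, 0.1654]
ee_rot: [2.129, 2.31, 0.0]
force: [0.8, 0.0, -1.2]
finger_gap: 0.18
grip_force: 60.1
time: 6.22
tcp_pos: [0.5362, -0.2585, 0.1653]
ee_rot: [-2.074, -2.36, -0.0]
force: [1.2, 0.6, -2.3]
finger_gap: 0.182
grip_force: 60.1
time: 6.63
tcp_pos: [0.5425, -0.2896, 0.1653]
ee_rot: [-2.073, -2.36, -0.0]
force: [-0.0, 0.4, -1.7]
finger_gap: 0.179
grip_force: 60.1
t 6.63 tcp [ 0.5425 -0.2896  0.1653] yaw_y deg 7.39 tilt [-3.e-04  5.e-04 -1.e+00] F [-0.   0.4 -1.7] gap 0.179 grip 60.1
travel [-0.0044 -0.001   0.1393] rotvec [-0.0002 -0.0005 -0.0003]
-0.0019676579962881425
```

```bash
python3 -m jog '{"travel":[[-0.004,-0.001,0.02],[-0.004,-0.001,0.05],[-0.004,-0.001,0.08],[-0.004,-0.001,0.105],[-0.004,-0.001,0.122]],"rotation":[[0,0,0],[0,0,0],[0,0,0],[0,0,0],[0,0,0]],"claw":[0,0,0,0,0]}'
python3 -m jog '{"travel":[[0,0,0.006],[0,0,0.01],[0,0,0.0125],[0,0,0.014],[0,0,0.0145]],"rotation":[[0,0,0],[0,0,0],[0,0,0],[0,0,0],[0,0,0]],"claw":[0,0,0,0,0]}'
python3 -m jog '{"travel":[[0,0,0.001],[0,0,0.002],[0,0,0.003],[0,0,0.003]],"rotation":[[0,0,0],[0,0,0],[0,0,0],[0,0,0]],"claw":[0,0,0,0]}'
```

```text
time: 7.1
tcp_pos: [0.5413, -0.2928, 0.0412]
ee_rot: [-2.071, -2.359, 0.0]
force: [-0.2, 0.5, -2.1]
finger_gap: 0.177
grip_force: 60.0
time: 7.52
tcp_pos: [0.5427, -0.2948, 0.0296]
ee_rot: [2.073, 2.359, 0.0]
force: [0.8, 0.1, -2.7]
finger_gap: 0.177
grip_force: 60.0
time: 7.85
tcp_pos: [0.5422, -0.2947, 0.0258]
ee_rot: [2.074, 2.359, 0.0]
force: [0.7, 0.3, -2.4]
finger_gap: 0.177
grip_force: 60.0
```

```bash
python3 -m jog '{"travel":[[0,0,0.0005],[0,0,0.001],[0,0,0.001]],"rotation":[[0,0,0],[0,0,0],[0,0,0]],"claw":[0,0,0]}'
python3 - <<'E'
from h import *
from rig import state,capture
where(state())
c=capture('top');pickle.dump(c,open('t2.pkl','wb'));cv2.imwrite('pics/t2.png',cv2.resize(c['pixels'][120:290,270:420,::-1],None,fx=3.5,fy=3.5,interpolation=cv2.INTER_CUBIC))
E
```

```text
time: 8.1
tcp_pos: [0.5422, -0.2947, 0.0254]
ee_rot: [2.074, 2.359, 0.0]
force: [-2.2, 3.2, 7.1]
finger_gap: 0.178
grip_force: 61.3
t 8.1 tcp [ 0.5422 -0.2947  0.0254] yaw_y deg 7.36 tilt [ 4.e-04 -4.e-04 -1.e+00] F [-2.2  3.2  7.1] gap 0.178 grip 61.3
```

View pics/t2.png

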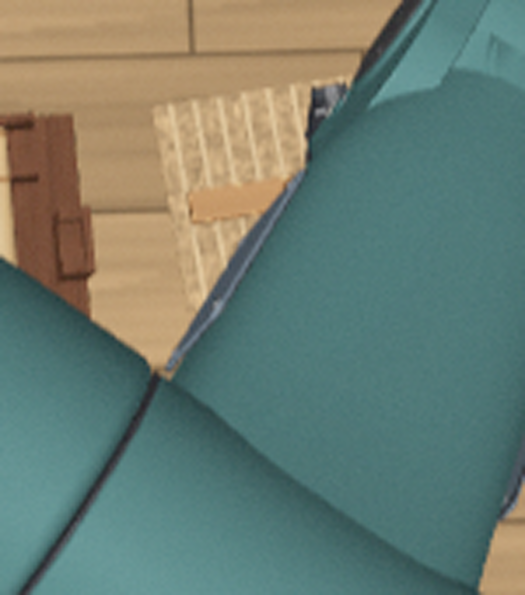

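Contact felt at the expected height; the bar's left end lies about 13 mm inside the mat edge (crop 190 vs 172). Releasing and rising.

```bash
python3 -m jog '{"travel":[[0,0,0],[0,0,0],[0,0,0],[0,0,0],[0,0,0]],"rotation":[[0,0,0],[0,0,0],[0,0,0],[0,0,0],[0,0,0]],"claw":[0.25,0.35,0.5,0.6,0.6]}'
python3 -m jog '{"travel":[[0,0,-0.01],[0,0,-0.03],[0,0,-0.06],[0,0,-0.1],[0,0,-0.14]],"rotation":[[0,0,0],[0,0,0],[0,0,0],[0,0,0],[0,0,0]],"claw":[0.6,0.6,0.6,0.6,0.6]}'
python3 - <<'E'
from h import *
from rig import state,capture
plan(state(),(.4895,.0346,.165),-87.2)
E
```

```text
time: 8.57
tcp_pos: [0.5422, -0.2947, 0.0247]
ee_rot: [2.074, 2.359, -0.0]
force: [0.7, -0.1, 0.4]
finger_gap: 0.599
grip_force: 0.0
time: 8.98
tcp_pos: [0.5416, -0.2942, 0.1668]
ee_rot: [-2.074, -2.359, 0.0]
force: [1.0, -0.9, 0.2]
finger_gap: 0.597
grip_force: 0.0
t 8.98 tcp [ 0.5416 -0.2942  0.1668] yaw_y deg 7.36 tilt [-7.e-04  6.e-04 -1.e+00] F [ 1.  -0.9  0.2] gap 0.597 grip 0.0
travel [ 0.3328 -0.0095  0.002 ] rotvec [-1.0000e-03  0.0000e+00  1.6505e+00]
```

```bash
python3 -m jog '{"travel":[[0.034,-0.001,0],[0.068,-0.002,0],[0.102,-0.003,0],[0.136,-0.004,0],[0.17,-0.005,0]],"rotation":[[0,0,0],[0,0,0],[0,0,0],[0,0,0],[0,0,0]],"claw":[0.6,0.6,0.6,0.6,0.6]}'
python3 -m jog '{"travel":[[0.034,-0.001,0],[0.068,-0.002,0],[0.102,-0.003,0],[0.136,-0.004,0],[0.163,-0.005,0]],"rotation":[[0,0,0],[0,0,0],[0,0,0],[0,0,0],[0,0,0]],"claw":[0.6,0.6,0.6,0.6,0.6]}'
python3 -m jog '{"travel":[[0,0,0],[0,0,0],[0,0,0],[0,0,0],[0,0,0]],"rotation":[[0,0,-0.12],[0,0,-0.24],[0,0,-0.36],[0,0,-0.48],[0,0,-0.6]],"claw":[0.6,0.6,0.6,0.6,0.6]}'
python3 -m jog '{"travel":[[0,0,0],[0,0,0],[0,0,0],[0,0,0],[0,0,0]],"rotation":[[0,0,-0.12],[0,0,-0.24],[0,0,-0.36],[0,0,-0.48],[0,0,-0.6]],"claw":[0.6,0.6,0.6,0.6,0.6]}'
python3 -m jog '{"travel":[[0,0,0],[0,0,0],[0,0,0],[0,0,0]],"rotation":[[0,0,-0.12],[0,0,-0.24],[0,0,-0.291],[0,0,-0.291]],"claw":[0.6,0.6,0.6,0.6]}'
python3 - <<'E'
from h import *
from rig import state,capture
s=state();plan(s,(.4895,.0346,.045),92.75);print(s['q'])
c=capture('wrist');pickle.dump(c,open('w4.pkl','wb'));cv2.imwrite('pics/w4.png',c['pixels'][:,:,::-1])
E
```

```text
time: 9.4
tcp_pos: [0.5149, -0.1253, 0.1656]
ee_rot: [2.074, 2.359, 0.0]
force: [0.6, -0.1, 0.8]
finger_gap: 0.596
grip_force: 0.0
time: 9.82
tcp_pos: [0.4888, 0.0364, 0.1657]
ee_rot: [2.073, 2.36, 0.001]
force: [-0.2, -0.4, 0.1]
finger_gap: 0.599
grip_force: 0.0
time: 10.23
tcp_pos: [0.4895, 0.0344, 0.1656]
ee_rot: [1.275, 2.871, 0.0]
force: [-0.6, 0.4, 0.4]
finger_gap: 0.601
grip_force: 0.0
time: 10.65
tcp_pos: [0.4896, 0.0343, 0.1656]
ee_rot: [0.37, 3.119, 0.0]
force: [0.5, -0.1, 0.5]
finger_gap: 0.6
grip_force: 0.0
time: 10.98
tcp_pos: [0.4896, 0.0343, 0.1655]
ee_rot: [-0.08, 3.14, -0.0]
force: [0.5, -0.4, -0.2]
finger_gap: 0.598
grip_force: 0.0
t 10.98 tcp [0.4896 0.0343 0.1655] yaw_y deg 92.93 tilt [ 6.e-04 -0.e+00 -1.e+00] F [ 0.5 -0.4 -0.2] gap 0.598 grip 0.0
travel [0.0002 0.0003 0.1205] rotvec [-0.0001  0.0006  0.0032]
[-9.62421611e-02  2.35675218e-01 -2.70023676e-01  1.06446994e+00
  2.24025650e-05 -1.47416456e-01]
```

View pics/w4.png

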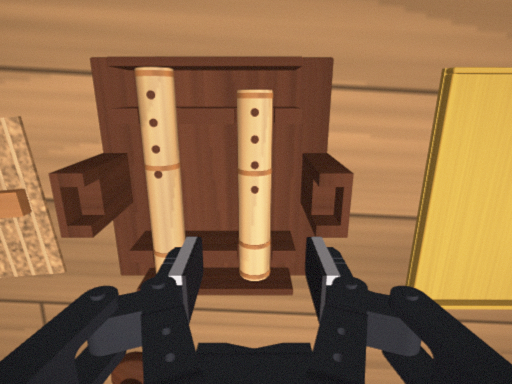

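The fingers (inner edges ~cols 200 and 313) straddle the short flute (col 255) evenly. Descending and gripping.

```bash
python3 -m jog '{"travel":[[0,0.0003,0.02],[0,0.0003,0.05],[0,0.0003,0.08],[0,0.0003,0.105],[0,0.0003,0.12]],"rotation":[[0,0,0.003],[0,0,0.003],[0,0,0.003],[0,0,0.003],[0,0,0.003]],"claw":[0.6,0.6,0.6,0.6,0.6]}'
python3 -m jog '{"travel":[[0,0,0],[0,0,0],[0,0,0],[0,0,0],[0,0,0]],"rotation":[[0,0,0],[0,0,0],[0,0,0],[0,0,0],[0,0,0]],"claw":[0.6,0.5,0.4,0,0]}'
python3 -m jog '{"travel":[[0,0,0],[0,0,0],[0,0,0],[0,0,0]],"rotation":[[0,0,0],[0,0,0],[0,0,0],[0,0,0]],"claw":[0,0,0,0]}'
```

```text
time: 11.45
tcp_pos: [0.4885, 0.0347, 0.0428]
ee_rot: [0.067, -3.139, -0.0]
force: [-0.5, 0.8, 0.1]
finger_gap: 0.597
grip_force: 0.0
time: 11.87
tcp_pos: [0.49, 0.0344, 0.0458]
ee_rot: [-0.07, 3.139, -0.001]
force: [-2.4, -1.0, 4.8]
finger_gap: 0.305
grip_force: 58.6
time: 12.2
tcp_pos: [0.49, 0.0344, 0.0458]
ee_rot: [-0.071, 3.139, -0.001]
force: [-1.7, -0.7, 6.3]
finger_gap: 0.306
grip_force: 58.6
```

```bash
python3 -m jog '{"travel":[[0,0,-0.006],[0,0,-0.02],[0,0,-0.045],[0,0,-0.075],[0,0,-0.1]],"rotation":[[0,0,0],[0,0,0],[0,0,0],[0,0,0],[0,0,0]],"claw":[0,0,0,0,0]}'
python3 -m jog '{"travel":[[0,0,-0.01],[0,0,-0.01]],"rotation":[[0,0,0],[0,0,0]],"claw":[0,0]}'
python3 - <<'E'
from h import *
from rig import state,capture
plan(state(),(.4966,.3365,.155),92.75)
E
```

```text
time: 12.62
tcp_pos: [0.4895, 0.0347, 0.1473]
ee_rot: [-0.071, 3.14, -0.0]
force: [0.8, 0.3, -0.1]
finger_gap: 0.306
grip_force: 59.1
time: 12.78
tcp_pos: [0.4908, 0.0345, 0.1578]
ee_rot: [-0.071, 3.136, -0.001]
force: [0.2, 0.1, 0.1]
finger_gap: 0.304
grip_force: 59.1
t 12.78 tcp [0.4908 0.0345 0.1578] yaw_y deg 92.6 tilt [ 4.8e-03 -4.0e-04 -1.0e+00] F [0.2 0.1 0.1] gap 0.304 grip 59.1
travel [-0.0194  0.3014  0.0027] rotvec [-0.0007  0.0047 -0.0026]
```

```bash
python3 -m jog '{"travel":[[-0.001,0.015,0],[-0.003,0.04,0],[-0.005,0.068,0],[-0.007,0.098,0],[-0.009,0.128,0]],"rotation":[[0,0,0],[0,0,0],[0,0,0],[0,0,0],[0,0,0]],"claw":[0,0,0,0,0]}'
python3 -m jog '{"travel":[[-0.002,0.03,0],[-0.004,0.06,0],[-0.006,0.09,0],[-0.008,0.12,0],[-0.009,0.148,0]],"rotation":[[0,0,0],[0,0,0],[0,0,0],[0,0,0],[0,0,0]],"claw":[0,0,0,0,0]}'
python3 -m jog '{"travel":[[-0.001,0.018,0],[-0.001,0.025,0],[-0.001,0.025,0],[-0.001,0.025,0]],"rotation":[[0,0,0],[0,0,0],[0,0,0],[0,0,0]],"claw":[0,0,0,0]}'
python3 - <<'E'
from h import *
from rig import state,capture
s=state();plan(s,(.4966,.3365,.009),92.75)
c=capture('wrist');pickle.dump(c,open('w5.pkl','wb'));cv2.imwrite('pics/w5.png',c['pixels'][:,:,::-1])
E
```

```text
time: 13.2
tcp_pos: [0.4922, 0.1641, 0.1542]
ee_rot: [0.07, -3.14, 0.0]
force: [0.2, -0.7, 0.6]
finger_gap: 0.306
grip_force: 59.1
time: 13.62
tcp_pos: [0.4944, 0.3128, 0.1541]
ee_rot: [0.072, -3.14, 0.0]
force: [-0.1, -0.6, -0.8]
finger_gap: 0.306
grip_force: 59.1
time: 13.95
tcp_pos: [0.4945, 0.3356, 0.1543]
ee_rot: [0.072, -3.14, 0.001]
force: [0.2, 0.2, -0.7]
finger_gap: 0.302
grip_force: 59.2
t 13.95 tcp [0.4945 0.3356 0.1543] yaw_y deg 92.63 tilt [-8.e-04 -7.e-04 -1.e+00] F [ 0.2  0.2 -0.7] gap 0.302 grip 59.2
travel [-0.0023  0.0009  0.1453] rotvec [-0.0006 -0.0009 -0.0021]
```

View pics/w5.png

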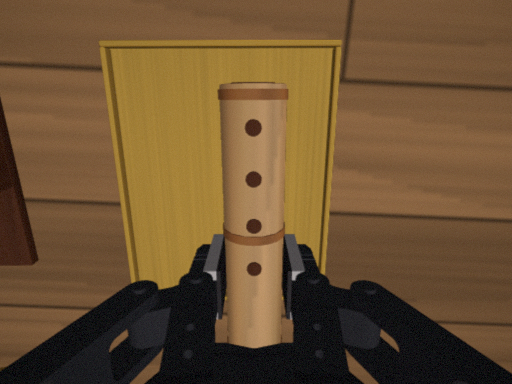

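The wrist view shows the flute held level and parallel to the tray, whose near corners are at (102,43) and (340,42). Checking those against my tray estimate.

Run:
```python
from h import *
c=pickle.load(open('w5.pkl','rb'))
print(ray(c,[(102,43),(340,42)],.018).round(4))
y=np.radians(2.75)
print([(np.array([.498,.3065])+[np.cos(y)*a-np.sin(y)*b,np.sin(y)*a+np.cos(y)*b]).round(4) for a,b in((-.125,-.1),(-.125,.1))])
```

```text
[[0.3834 0.2065 0.018 ]
 [0.3737 0.4005 0.018 ]]
[array([0.3779, 0.2006]), array([0.3683, 0.4004])]
```

```bash
python3 -m jog '{"travel":[[-0.003,0.001,0.02],[-0.003,0.001,0.05],[-0.003,0.001,0.08],[-0.003,0.001,0.11],[-0.003,0.001,0.13]],"rotation":[[0,0,0],[0,0,0],[0,0,0],[0,0,0],[0,0,0]],"claw":[0,0,0,0,0]}'
python3 -m jog '{"travel":[[0,0,0.004],[0,0,0.007],[0,0,0.01],[0,0,0.011],[0,0,0.0115]],"rotation":[[0,0,0],[0,0,0],[0,0,0],[0,0,0],[0,0,0]],"claw":[0,0,0,0,0]}'
python3 -m jog '{"travel":[[0,0,0.0006],[0,0,0.0012],[0,0,0.0018],[0,0,0.0022],[0,0,0.0022]],"rotation":[[0,0,0],[0,0,0],[0,0,0],[0,0,0],[0,0,0]],"claw":[0,0,0,0,0]}'
```

```text
time: 14.42
tcp_pos: [0.4969, 0.3354, 0.0225]
ee_rot: [0.069, -3.139, 0.002]
force: [-0.1, 0.3, -1.9]
finger_gap: 0.306
grip_force: 59.2
time: 14.83
tcp_pos: [0.4984, 0.3374, 0.0143]
ee_rot: [-0.071, 3.139, 0.001]
force: [-0.9, 0.7, 0.1]
finger_gap: 0.306
grip_force: 59.2
time: 15.25
tcp_pos: [0.4977, 0.3373, 0.0111]
ee_rot: [-0.072, 3.141, 0.0]
force: [-0.1, -0.2, -1.3]
finger_gap: 0.303
grip_force: 59.2
```

```bash
python3 -m jog '{"travel":[[0,0,0.0008],[0,0,0.0014],[0,0,0.0014]],"rotation":[[0,0,0],[0,0,0],[0,0,0]],"claw":[0,0,0]}'
python3 -m jog '{"travel":[[0,0,0.0004],[0,0,0.0008],[0,0,0.0008]],"rotation":[[0,0,0],[0,0,0],[0,0,0]],"claw":[0,0,0]}'
```

```text
time: 15.5
tcp_pos: [0.4977, 0.3373, 0.0095]
ee_rot: [0.072, -3.141, 0.0]
force: [-0.6, 0.3, 0.1]
finger_gap: 0.304
grip_force: 59.2
time: 15.75
tcp_pos: [0.4978, 0.3373, 0.0089]
ee_rot: [-0.072, 3.141, 0.0]
force: [-0.2, 0.3, 0.1]
finger_gap: 0.303
grip_force: 59.3
```

```bash
python3 -m jog '{"travel":[[0,0,0.0003],[0,0,0.0006],[0,0,0.0006]],"rotation":[[0,0,0],[0,0,0],[0,0,0]],"claw":[0,0,0]}'
python3 -m jog '{"travel":[[0,0,0.0003],[0,0,0.0005],[0,0,0.0005]],"rotation":[[0,0,0],[0,0,0],[0,0,0]],"claw":[0,0,0]}'
```

```text
time: 16.0
tcp_pos: [0.4978, 0.3373, 0.0088]
ee_rot: [-0.072, 3.14, 0.0]
force: [-3.1, -1.2, 9.4]
finger_gap: 0.3
grip_force: 60.1
time: 16.25
tcp_pos: [0.4978, 0.3373, 0.0088]
ee_rot: [-0.072, 3.14, 0.0]
force: [-4.9, -3.1, 16.0]
finger_gap: 0.307
grip_force: 60.8
```

Seated on the tray floor. Releasing gently and rising.

```bash
python3 -m jog '{"travel":[[0,0,-0.0006],[0,0,-0.0006],[0,0,-0.0006],[0,0,-0.0006],[0,0,-0.0006]],"rotation":[[0,0,0],[0,0,0],[0,0,0],[0,0,0],[0,0,0]],"claw":[0,0.3,0.36,0.42,0.5]}'
python3 -m jog '{"travel":[[0,0,0],[0,0,-0.01],[0,0,-0.04],[0,0,-0.08],[0,0,-0.12]],"rotation":[[0,0,0],[0,0,0],[0,0,0],[0,0,0],[0,0,0]],"claw":[0.55,0.55,0.55,0.55,0.55]}'
python3 -m jog '{"travel":[[0,0,-0.035],[0,0,-0.035]],"rotation":[[0,0,0],[0,0,0]],"claw":[0.6,0.6]}'
python3 - <<'E'
from h import *
from rig import state,capture
s=state();plan(s,(.4935,-.0415,.165),92.75)
c=capture('top');pickle.dump(c,open('t3.pkl','wb'))
c=capture('wrist');pickle.dump(c,open('w6.pkl','wb'))
E
```

```text
time: 16.67
tcp_pos: [0.4977, 0.3373, 0.0082]
ee_rot: [0.072, -3.141, 0.0]
force: [-1.0, -0.3, -0.2]
finger_gap: 0.501
grip_force: 0.0
time: 17.08
tcp_pos: [0.497, 0.3369, 0.1301]
ee_rot: [0.072, -3.14, 0.001]
force: [1.7, 1.2, -0.5]
finger_gap: 0.554
grip_force: 0.0
time: 17.25
tcp_pos: [0.4999, 0.3385, 0.171]
ee_rot: [-0.072, 3.132, 0.006]
force: [0.8, 1.3, -0.1]
finger_gap: 0.603
grip_force: 0.0
t 17.25 tcp [0.4999 0.3385 0.171 ] yaw_y deg 92.63 tilt [ 0.0086  0.0043 -1.    ] F [ 0.8  1.3 -0.1] gap 0.603 grip 0.0
travel [ 0.0239 -0.3793  0.0043] rotvec [ 0.0039  0.0088 -0.0022]
```

```bash
python3 -m jog '{"travel":[[0.002,-0.036,0],[0.004,-0.074,0],[0.0065,-0.112,0],[0.0085,-0.15,0],[0.0108,-0.189,0]],"rotation":[[0,0,0],[0,0,0],[0,0,0],[0,0,0],[0,0,0]],"claw":[0.6,0.6,0.6,0.6,0.6]}'
python3 -m jog '{"travel":[[0.002,-0.038,0],[0.004,-0.076,0],[0.0065,-0.114,0],[0.0085,-0.152,0],[0.0108,-0.189,0]],"rotation":[[0,0,0],[0,0,0],[0,0,0],[0,0,0],[0,0,0]],"claw":[0.6,0.6,0.6,0.6,0.6]}'
python3 -m jog '{"travel":[[0,0,0],[0,0,0],[0,0,0]],"rotation":[[0,0,0],[0,0,0],[0,0,0]],"claw":[0.6,0.6,0.6]}'
python3 - <<'E'
from h import *
from rig import state,capture
s=state();plan(s,(.4935,-.0415,.0455),92.75)
c=capture('wrist');pickle.dump(c,open('w7.pkl','wb'));t=capture('top')
cv2.imwrite('pics/w7.png',np.vstack([c['pixels'][:,:,::-1],cv2.resize(t['pixels'][140:250,100:412,::-1],(512,180))]))
E
```

```text
time: 17.77
tcp_pos: [0.4944, 0.1464, 0.1624]
ee_rot: [0.073, -3.139, 0.0]
force: [0.6, -0.5, -0.3]
finger_gap: 0.599
grip_force: 0.0
time: 18.18
tcp_pos: [0.4923, -0.043, 0.1625]
ee_rot: [0.072, -3.139, -0.001]
force: [0.3, 0.2, -0.3]
finger_gap: 0.597
grip_force: 0.0
time: 18.43
tcp_pos: [0.4928, -0.041, 0.1627]
ee_rot: [0.071, -3.139, -0.001]
force: [-0.2, -0.0, 0.2]
finger_gap: 0.602
grip_force: 0.0
t 18.43 tcp [ 0.4928 -0.041   0.1627] yaw_y deg 92.58 tilt [-1.6e-03  6.0e-04 -1.0e+00] F [-0.2 -0.   0.2] gap 0.602 grip 0.0
travel [-0.0008 -0.0006  0.1172] rotvec [ 0.0007 -0.0015 -0.0029]
```

View pics/w7.png

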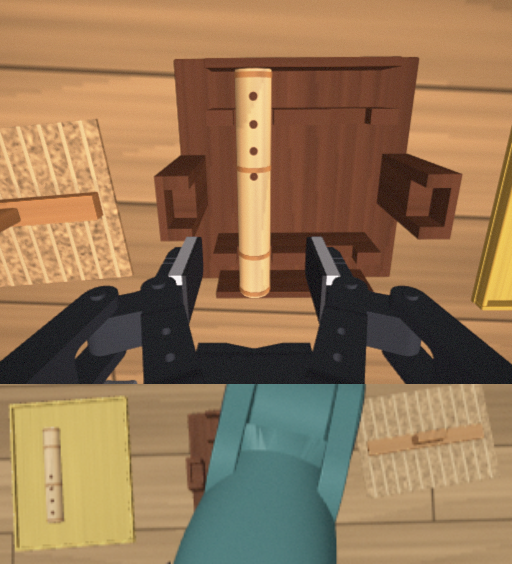

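The fingers straddle the long flute (col 255); the bar stands on the mat, and the short flute lies in the tray. I've now viewed 12 pictures, two over the limit of 10, so I will view no more and use only numeric checks from here. Now to grasp the long flute.

```bash
python3 -m jog '{"travel":[[-0.001,-0.0004,0.02],[-0.001,-0.0004,0.05],[-0.001,-0.0004,0.08],[-0.001,-0.0004,0.105],[-0.001,-0.0004,0.117]],"rotation":[[0,0,-0.003],[0,0,-0.003],[0,0,-0.003],[0,0,-0.003],[0,0,-0.003]],"claw":[0.6,0.6,0.6,0.6,0.6]}'
python3 -m jog '{"travel":[[0,0,0],[0,0,0],[0,0,0],[0,0,0],[0,0,0]],"rotation":[[0,0,0],[0,0,0],[0,0,0],[0,0,0],[0,0,0]],"claw":[0.6,0.5,0.4,0,0]}'
python3 -m jog '{"travel":[[0,0,0],[0,0,0],[0,0,0],[0,0,0]],"rotation":[[0,0,0],[0,0,0],[0,0,0],[0,0,0]],"claw":[0,0,0,0]}'
python3 -c "
from h import *
from rig import state
where(state())"
```

```text
time: 18.95
tcp_pos: [0.4929, -0.0399, 0.0436]
ee_rot: [0.08, -3.137, -0.002]
force: [-0.5, 0.1, -0.7]
finger_gap: 0.602
grip_force: 0.0
time: 19.37
tcp_pos: [0.4952, -0.0416, 0.0477]
ee_rot: [-0.077, 3.139, -0.001]
force: [-0.9, 0.7, 5.4]
finger_gap: 0.305
grip_force: 58.6
time: 19.7
tcp_pos: [0.4952, -0.0416, 0.0477]
ee_rot: [-0.077, 3.139, -0.001]
force: [-0.6, 1.5, 5.3]
finger_gap: 0.303
grip_force: 58.6
t 19.7 tcp [ 0.4952 -0.0416  0.0477] yaw_y deg 92.8 tilt [ 2.1e-03 -4.0e-04 -1.0e+00] F [-0.6  1.5  5.3] gap 0.303 grip 58.6
```

```bash
python3 -m jog '{"travel":[[0,0,-0.006],[0,0,-0.02],[0,0,-0.045],[0,0,-0.075],[0,0,-0.1]],"rotation":[[0,0,0],[0,0,0],[0,0,0],[0,0,0],[0,0,0]],"claw":[0,0,0,0,0]}'
python3 -m jog '{"travel":[[0,0,-0.01],[0,0,-0.01],[0,0,-0.01]],"rotation":[[0,0,0],[0,0,0],[0,0,0]],"claw":[0,0,0]}'
python3 - <<'E'
from h import *
from rig import state,capture
plan(state(),(.5005,.277,.155),92.75)
E
```

```text
time: 20.12
tcp_pos: [0.4945, -0.0416, 0.1491]
ee_rot: [-0.077, 3.139, -0.001]
force: [0.2, -0.2, 0.1]
finger_gap: 0.303
grip_force: 59.1
time: 20.37
tcp_pos: [0.4947, -0.0417, 0.157]
ee_rot: [-0.077, 3.139, -0.001]
force: [0.3, 0.5, -1.2]
finger_gap: 0.302
grip_force: 59.1
t 20.37 tcp [ 0.4947 -0.0417  0.157 ] yaw_y deg 92.79 tilt [ 1.5e-03 -4.0e-04 -1.0e+00] F [ 0.3  0.5 -1.2] gap 0.302 grip 59.1
travel [-0.0213  0.318   0.0019] rotvec [-0.0005  0.0015  0.0008]
```

```bash
python3 -m jog '{"travel":[[-0.001,0.015,0],[-0.003,0.04,0],[-0.005,0.068,0],[-0.007,0.098,0],[-0.009,0.128,0]],"rotation":[[0,0.0015,0],[0,0.0015,0],[0,0.0015,0],[0,0.0015,0],[0,0.0015,0]],"claw":[0,0,0,0,0]}'
python3 -m jog '{"travel":[[-0.002,0.03,0],[-0.004,0.06,0],[-0.006,0.09,0],[-0.008,0.12,0],[-0.01,0.15,0]],"rotation":[[0,0,0],[0,0,0],[0,0,0],[0,0,0],[0,0,0]],"claw":[0,0,0,0,0]}'
python3 -m jog '{"travel":[[-0.001,0.025,0],[-0.002,0.04,0],[-0.002,0.04,0],[-0.002,0.04,0]],"rotation":[[0,0,0],[0,0,0],[0,0,0],[0,0,0]],"claw":[0,0,0,0]}'
python3 - <<'E'
from h import *
from rig import state,capture
s=state();plan(s,(.5005,.277,.0107),92.75)
E
```

```text
time: 20.78
tcp_pos: [0.4964, 0.0878, 0.1553]
ee_rot: [0.075, -3.137, -0.0]
force: [-0.3, -0.0, -1.4]
finger_gap: 0.306
grip_force: 59.2
time: 21.2
tcp_pos: [0.499, 0.2383, 0.1552]
ee_rot: [0.077, -3.137, 0.001]
force: [1.1, 0.7, -1.3]
finger_gap: 0.302
grip_force: 59.2
time: 21.53
tcp_pos: [0.4995, 0.277, 0.1555]
ee_rot: [0.078, -3.138, 0.001]
force: [-0.7, -0.4, -0.8]
finger_gap: 0.302
grip_force: 59.2
t 21.53 tcp [0.4995 0.277  0.1555] yaw_y deg 92.86 tilt [-2.8e-03 -9.0e-04 -1.0e+00] F [-0.7 -0.4 -0.8] gap 0.302 grip 59.2
travel [-0.0014  0.      0.1448] rotvec [-0.0008 -0.0029  0.0019]
```

```bash
python3 -m jog '{"travel":[[-0.001,0,0.02],[-0.001,0,0.05],[-0.001,0,0.08],[-0.001,0,0.11],[-0.001,0,0.13]],"rotation":[[0,-0.0035,0],[0,-0.0035,0],[0,-0.0035,0],[0,-0.0035,0],[0,-0.0035,0]],"claw":[0,0,0,0,0]}'
python3 -m jog '{"travel":[[0,0,0.004],[0,0,0.008],[0,0,0.011],[0,0,0.012],[0,0,0.012]],"rotation":[[0,0,0],[0,0,0],[0,0,0],[0,0,0],[0,0,0]],"claw":[0,0,0,0,0]}'
python3 -m jog '{"travel":[[0,0,0.0005],[0,0,0.001],[0,0,0.001]],"rotation":[[0,0,0],[0,0,0],[0,0,0]],"claw":[0,0,0]}'
python3 -c "
from h import *
from rig import state
where(state())"
```

```text
time: 21.95
tcp_pos: [0.4996, 0.2751, 0.0237]
ee_rot: [0.074, -3.14, 0.002]
force: [-0.6, -0.2, -1.7]
finger_gap: 0.305
grip_force: 59.2
time: 22.37
tcp_pos: [0.5014, 0.277, 0.0152]
ee_rot: [-0.076, 3.137, 0.001]
force: [-1.4, -0.8, -0.6]
finger_gap: 0.302
grip_force: 59.2
time: 22.62
tcp_pos: [0.5009, 0.2771, 0.0137]
ee_rot: [-0.077, 3.138, 0.0]
force: [-0.9, 0.6, -0.2]
finger_gap: 0.305
grip_force: 59.2
t 22.62 tcp [0.5009 0.2771 0.0137] yaw_y deg 92.8 tilt [ 2.5e-03  3.0e-04 -1.0e+00] F [-0.9  0.6 -0.2] gap 0.305 grip 59.2
```

```bash
python3 -m jog '{"travel":[[0,0,0.0008],[0,0,0.0016],[0,0,0.0022],[0,0,0.0022]],"rotation":[[0,0,0],[0,0,0],[0,0,0],[0,0,0]],"claw":[0,0,0,0]}'
python3 -m jog '{"travel":[[0,0,0.0004],[0,0,0.0008],[0,0,0.0008]],"rotation":[[0,0,0],[0,0,0],[0,0,0]],"claw":[0,0,0]}'
```

```text
time: 22.95
tcp_pos: [0.5007, 0.277, 0.011]
ee_rot: [-0.077, 3.139, -0.0]
force: [0.0, -1.0, -0.0]
finger_gap: 0.301
grip_force: 59.2
time: 23.2
tcp_pos: [0.5008, 0.2771, 0.0108]
ee_rot: [-0.077, 3.138, 0.0]
force: [-2.7, -0.9, 7.1]
finger_gap: 0.303
grip_force: 60.1
```

Contact at the expected height. Releasing, rising, and checking numerically.

```bash
python3 -m jog '{"travel":[[0,0,-0.0003],[0,0,-0.0003],[0,0,-0.0003],[0,0,-0.0003],[0,0,-0.0003]],"rotation":[[0,0,0],[0,0,0],[0,0,0],[0,0,0],[0,0,0]],"claw":[0,0.3,0.36,0.42,0.5]}'
python3 -m jog '{"travel":[[0,0,0],[0,0,-0.01],[0,0,-0.04],[0,0,-0.08],[0,0,-0.12]],"rotation":[[0,0,0],[0,0,0],[0,0,0],[0,0,0],[0,0,0]],"claw":[0.52,0.52,0.52,0.52,0.52]}'
python3 -m jog '{"travel":[[0,-0.03,-0.02],[0,-0.06,-0.03],[0,-0.09,-0.03],[0,-0.12,-0.03],[0,-0.15,-0.03]],"rotation":[[0,0,0],[0,0,0],[0,0,0],[0,0,0],[0,0,0]],"claw":[0.55,0.55,0.55,0.55,0.55]}'
python3 -m jog '{"travel":[[0,-0.03,0],[0,-0.06,0],[0,-0.09,0],[0,-0.12,0],[0,-0.12,0]],"rotation":[[0,0,0],[0,0,0],[0,0,0],[0,0,0],[0,0,0]],"claw":[0.55,0.55,0.55,0.55,0.55]}'
python3 - <<'E'
from h import *
from rig import state,capture
where(state())
for k in 'ab':
    c=capture('top');p=c['pixels'].astype(int)
    hsv=cv2.cvtColor(c['pixels'],cv2.COLOR_RGB2HSV)
    m=((hsv[...,1]<105)&(hsv[...,2]>140)).astype(np.uint8)
    o=np.zeros_like(m);o[150:238,112:178]=1;m=cv2.morphologyEx(m&o,cv2.MORPH_OPEN,np.ones((3,3)))
    for q in cv2.findContours(m,0,2)[0]:
        if cv2.contourArea(q)>100:
            b=cv2.boxPoints(cv2.minAreaRect(q));P=ray(c,b,.022);L=sorted([np.linalg.norm(P[0]-P[1]),np.linalg.norm(P[1]-P[2])])
            print('blob',P.mean(0).round(3),np.round(L,3))
t0=pickle.load(open('top.pkl','rb'))['pixels'].astype(int)
d=np.abs(p-t0).max(2)>40
for n,(u0,u1,v0,v1) in dict(bowl=(205,250,75,120),finial=(270,300,85,118),jar=(360,395,258,275)).items(): print(n,'changed px',d[v0:v1,u0:u1].sum())
E
```

```text
time: 23.62
tcp_pos: [0.5008, 0.277, 0.0106]
ee_rot: [-0.076, 3.139, 0.0]
force: [0.3, -0.1, -0.3]
finger_gap: 0.498
grip_force: 0.0
time: 24.03
tcp_pos: [0.4998, 0.2767, 0.1325]
ee_rot: [-0.076, 3.14, -0.001]
force: [1.7, -0.5, 0.7]
finger_gap: 0.521
grip_force: 0.0
time: 24.45
tcp_pos: [0.5077, 0.1259, 0.1618]
ee_rot: [-0.077, 3.137, 0.0]
force: [0.3, 0.1, 0.0]
finger_gap: 0.549
grip_force: 0.0
time: 24.87
tcp_pos: [0.5139, 0.0034, 0.1614]
ee_rot: [-0.071, 3.138, -0.002]
force: [-0.3, 0.7, 0.4]
finger_gap: 0.549
grip_force: 0.0
t 24.87 tcp [0.5139 0.0034 0.1614] yaw_y deg 92.6 tilt [ 0.0029 -0.0011 -1.    ] F [-0.3  0.7  0.4] gap 0.549 grip 0.0
blob [0.441 0.277 0.022] [0.019 0.066]
blob [0.448 0.336 0.022] [0.022 0.055]
blob [0.511 0.339 0.022] [0.022 0.058]
blob [0.516 0.279 0.022] [0.023 0.068]
blob [0.441 0.276 0.022] [0.022 0.066]
blob [0.448 0.336 0.022] [0.022 0.055]
blob [0.511 0.339 0.022] [0.022 0.058]
blob [0.516 0.28  0.022] [0.022 0.068]
bowl changed px 512
finial changed px 97
jar changed px 0
```

Run:
```python
from h import *
from rig import capture
t0=pickle.load(open('scene.pkl','rb'))['pixels'].astype(int);p=capture('scene')['pixels'].astype(int)
d=np.abs(p-t0).max(2)>40
for n,(u0,u1,v0,v1) in dict(bowl=(198,245,254,296),finial=(170,200,218,256),jar=(230,253,114,143)).items(): print(n,d[v0:v1,u0:u1].sum())
t=capture('top')['pixels'];print(t[98,227],t[75:120:6,207].tolist())
```

```text
bowl 0
finial 0
jar 64
[210 186 109] [[170, 139, 100], [161, 133, 97], [169, 139, 101], [172, 143, 104], [171, 138, 103], [171, 140, 104], [175, 143, 103], [80, 124, 123]]
```

Bystanders are unmoved: the differing pixels in each view are where the arm covers them, and the other camera shows no change. Handing in.

```bash
python3 -c "
from rig import job_done
print(job_done())"
```

```text
the job is handed in; nothing more can be done
None
```

The job is handed in at about 25 s: the bar stands handle-up on the mat, both flutes lie side by side in the brass tray, and the bowl, finial and jar are unmoved; I viewed 12 pictures, two over the limit of 10.

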